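# Check the paint on a meter pipe spool with a hand probe

### The job

Put the blue spool with the white spot onto the upright spindle of the inspection stand, setting it fully down on its seat without dropping it, and let go. Then take the coating probe out of its rest and hold it upright with its tip on the white spot, pressed gently so that the spring tip is about half way in. Finish like that, still holding the probe there: do not put it down, and leave the brass spool, the meters, the brass ring and the screwdriver where they are.

Things in the scene. Friction and masses are not known exactly. Their poses are not given: they have to be found in the camera images.
- blue_spool: the spool to be checked: blue-coated metal, about 0.3 kg, standing on end, 70 tall: two flanges 56 diameter, 14 thick (the upper from 56 to 70 above the origin), hub 38 diameter between, through bore 22 diameter. Origin at the centre of its underside, z up the bore; x points to the white spot. Stands in either of two places, the brass spool in the other, turned any way
- spot (a point): centre of the white spot, a flat disc 12 diameter on the top face of the blue spool's upper flange, 19.5 from the bore axis, 70 above the spool's underside. It moves with the spool; it also stays clear of the spindle, which ends below the flange's top face
- stand: inspection stand, fixed: aluminium plate 110 x 110 x 8, a round dark seat 68 diameter rising to 12 above the bench, and in its centre the steel spindle, 18 diameter up to 49 above the bench, then tapering to 8 diameter at its top, 65 above the bench. Origin on the bench under the spindle, z up
- seat (a point): point on the spindle axis at the height of the seat's top face, 12 above the bench: the blue spool's origin comes to this point when it is fully home
- rest: probe rest, a fixed grey block 80 x 80 x 75 tall with a vertical hole of 24 diameter through its centre; origin at the centre of its underside. The probe hangs in the hole by its collar: lift it straight up, at least 65
- probe: coating probe, 0.12 kg, upright in the rest, tip down. Origin at the centre of the shank's lower end (25 above the bench in the rest), z up the probe. Spring tip sticks out 14 below; steel shank 20 diameter from 0 to 50; black collar 34 diameter from 50 to 56; orange square grip 22 x 22 (sides along x and y) from 56 to 112; black cap 18 diameter to 118
- probe_tip (a point): lowest point of the probe's round spring tip (6 diameter), on the probe's axis, 14 below the probe's origin when the spring is out; moves with the plunger
- plunger (a joint): how far the probe's spring tip is pushed in: 0 out, 0.012 fully in (m). Spring force 1 N at the start of the travel, 2.5 N half way (0.006), 4 N at the end, then a hard stop
- brass_spool: bare brass spool without a spot, standing on end, 70 tall: two flanges 56 diameter, 14 thick (the upper from 56 to 70 above the origin), hub 38 diameter between, through bore 22 diameter. Origin at the centre of its underside, z up the bore. A bystander, loose: leave it alone
- meter_a: blue water meter lying on the bench with a brass collar 94 diameter on top, 87 tall and 176 long over its two capped pipe ends; origin at the centre of its underside. A bystander, loose, beyond the stand
- meter_b: blue water meter lying on the bench with a brass collar 94 diameter on top, 87 tall and 176 long over its two capped pipe ends; origin at the centre of its underside. A bystander, loose, beyond the probe rest
- brass_ring: brass ring lying flat, 80 outside and 64 inside diameter, 22 tall, origin at the centre of its underside. A bystander, loose, at the left
- screwdriver: screwdriver lying across at the far left, a bystander, loose; origin beneath its middle
Things that resemble listed ones, but are neither listed nor needed, are in the scene too. What is shaped like the stand but pink or turquoise is not meant.

How it is judged:
By the outcome, as a careful person would: the job done as asked, in the order asked, and still so for the second after the job is handed in, while the arm keeps its last pose, push and grip.
It also fails if it takes over 64 s, if anything falls off the work surface, if the arm or the gripper's body presses on something with over 40 N, if the wrist force passes 120 N, or if a joint passes its speed limit or range.

### The arm

A 7-joint arm with a two-finger parallel gripper is mounted at the origin on the work surface. World frame = base frame: x ahead of the robot, y to its left, z up, the work surface at z = 0. Lengths are in mm, angles in rad, forces in N, time in s.
With the tool pointing down it reaches from about 400 to 875 mm from the base axis. Payload 6.5 kg.
Tool frame: the origin (TCP) lies at the very end of the fingers, on their centre line; the grasp point (between the pads) lies 19 mm behind it (bot.hold_point_z is the distance from the TCP to the grasp point, in mm); z points along the fingers, y is the line along which they close (so a half turn about z gives the same grasp; the last joint's range is limited). The gripper opens to 85 mm and grips with 20 to 120 N. Pads are 22 mm wide; open, the fingers measure 114 mm over their backs; the gripper's body (76 mm by 85 mm) begins 54 mm behind the grasp point. The pads swing forward as they close: fully open they stand 13 mm farther back than shut.
Start: joints at [1.222, 0.536, -0.004, 1.538, 0.003, 1.067, -0.071], TCP at [181.375, -624.174, 231.29] pointing down, gripper open.
Joint ranges: [-2.7, 2.7], [-0.37, 2.16], [-1.27, 1.26], [0.24, 2.4], [-1.31, 4.45], [0.19, 1.91], [-2.76, 2.76]. Speed limits (rad/s): [2.39, 2.39, 3.14, 3.14, 3.14, 3.14, 3.14].

### API

Orientations are given as a unit quaternion [x, y, z, w].
In Python, from cell import bot gives the robot as it stands.
- The arm moves only by the tool apply_moves, never from a script. Its argument "steps" is text: rows parted by semicolons, each of 5 numbers parted by spaces: the shift along the tool's x, y, z in m, then the turn about the tool's z in degrees, then the opening, from -1 (shut) to 1 (fully open). A call has 1 to 8 rows; each row is the pose to reach, as a shift and turn from the pose commanded when the call began, along the tool's axes at that moment; what a row does not reach only later rows make up. A row lasts 1/12 s, in which the tool goes at most 41.7 mm and 7.16 degrees, less where a joint would pass 70% of its speed; a pose out of reach is approached as far as the arm can. A call with a gripper value outside its range is refused whole. The fingers move at their own pace and stop on an object; the grip force is fixed at half the most. Time passes only in rows, so rows that repeat a pose let the fingers close. It gives the time, the measured TCP pose, the force, the opening and the grip force at its end, in the units of the state.
- bot.read_state(): the state, without advancing time (a new reading comes with each control period).
- bot.get_image(name): name is "side" or "top" or "wrist"; returns a dict with "image" (420x560x3 uint8, red, green, blue), "intrinsics" (3x3 intrinsics, pixels), "R" (3x3) and "t" (3): a world point X has camera coordinates R X + t; the wrist camera has in their place "hand_eye" (4x4, takes a point from camera to tool coordinates, whose origin is the TCP and whose axes are the flange's). Camera axes: x right, y down, z forward; pixel columns grow to the right and rows downward; lengths in mm; the calibration is good to about 2 mm. A picture is of the moment at which its call begins: read the wrist's pose just before it. There is no depth.
- bot.job_done(): hands the job in; it is judged then, once.
The state is a dict: "t": time; "joint_positions": joint angles; "qvel": joint speeds; "joint_torque": joint torques, N m; "eef_pos": TCP position; "tcp_rot": TCP orientation; "force": force on the tool from outside, world axes, zero at the start; "ft_torque": the same for the moment, N m; "finger_gap": finger opening in mm; "gripper_force": force on a finger pad.
Only numpy, scipy, OpenCV 4.12 (cv2) and the standard library are available. Lean on these libraries where they do the work, as an engineer would, in place of code of your own. Each camera call takes 0.05 s, during which the arm holds its last target. There are 200 camera calls.

## Working session

There is one attempt and no reset: what is moved stays moved. The work goes in short steps, Python scripts to look and compute and a tool call to move; the robot and the scene stay as the last step left them, time stands still between calls to the robot, and variables do not carry over. Pictures are saved under pics/ and viewed, at most 10 in all, crops included, and the job is handed in when it is done.

Besides the shell and the picture viewer there is one more tool, called after ">>>" as a command line: name --argument value ..., lists and objects as JSON in quotes. apply_moves: Moves the arm, as the interface text tells. Its arguments: {"type":"object","properties":{"steps":{"type":"string"}},"required":["steps"]}

```bash
ls; mkdir -p pics
cat > h.py <<'E'
import numpy as np, cv2
from cell import bot
from scipy.spatial.transform import Rotation as Ro
def grab(n,f=None):
    s=bot.read_state(); d=bot.get_image(n)
    if f: cv2.imwrite('pics/'+f,cv2.cvtColor(d['image'],cv2.COLOR_RGB2BGR))
    K=np.array(d['intrinsics'])
    if 'R' in d: R=np.array(d['R']);t=np.array(d['t'])
    else:
        H=np.array(d['hand_eye']);T=np.eye(4);T[:3,:3]=Ro.from_quat(s['tcp_rot']).as_matrix();T[:3,3]=s['eef_pos']
        M=np.linalg.inv(T@H);R=M[:3,:3];t=M[:3,3]
    return d['image'],K,R,t
def ray(uv,c,z):
    K,R,t=c; o=-R.T@t; d=R.T@np.linalg.inv(K)@np.array([uv[0],uv[1],1.]); return o+d*(z-o[2])/d[2]
def proj(X,c):
    K,R,t=c; p=K@(R@np.array(X)+t); return p[:2]/p[2]
E
python3 - <<'E'
from h import *
s=bot.read_state();print(s)
for n in('side','top'):
    i,K,R,t=grab(n,n+'0.png');print(n,-R.T@t,K[0,0])
E
```

```text
pics
{'t': 0.0, 'joint_positions': array([ 1.22178473,  0.53715608, -0.00440659,  1.53891074,  0.00258327,
        1.0672996 , -0.07123402]), 'qvel': array([ 0.00066   ,  0.00077107,  0.00053454, -0.00105712, -0.00216007,
       -0.00136282,  0.00080698]), 'joint_torque': array([-2.06191380e-04, -5.83406925e+01,  1.04839593e+00, -2.59100962e+01,
        1.22402844e-02,  9.58596182e-03, -9.86752866e-06]), 'eef_pos': array([ 181.17141467, -623.56172118,  230.4052635 ]), 'tcp_rot': array([ 9.90018293e-01,  1.40936149e-01, -1.89336424e-04, -8.63541290e-04]), 'force': array([ 0.88968806, -0.23140704,  0.15804663]), 'ft_torque': array([0.01597407, 0.03014155, 0.05436329]), 'gripper_force': 0.0, 'finger_gap': 85.47068842673498}
side [ 16.12625436 778.34862569 774.21537632] 502.02590429830974
top [ 333.05678881   55.44912773 1054.04985872] 424.45757403688964
```

View pics/top0.png

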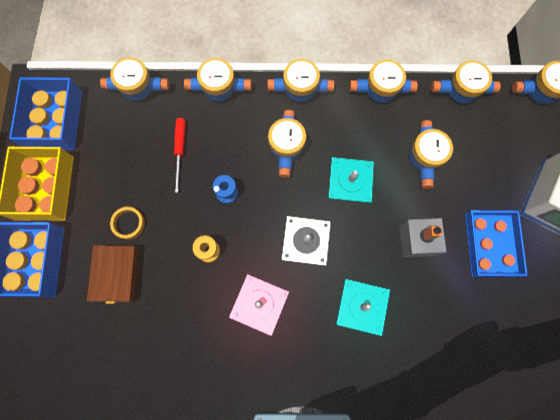

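View pics/side0.png

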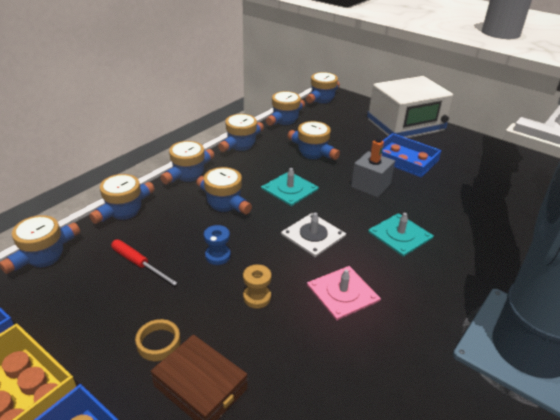

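Top view: the blue spool with a white spot is at (226,189). The look-alikes are the brass spool (206,248), and the blue meters and trays, which aren't spools. The white/aluminium stand is at (306,240); the pink one (259,304) and the turquoise ones (352,180) and (364,307) are decoys. The rest with the orange probe is at (424,238). The side view agrees: spool (217,243), stand (314,232), rest (374,172).

Run:
```python
from h import *
def comp(m,seed,r=25):
    n,l,s,c=cv2.connectedComponentsWithStats(m.astype(np.uint8))
    best=min(range(1,n),key=lambda k:np.hypot(*(c[k]-seed))-0*s[k,4] if s[k,4]>8 else 1e9)
    return l==best,c[best],s[best]
i,K,R,t=grab('top');c=(K,R,t);h=cv2.cvtColor(i,cv2.COLOR_RGB2HSV)
blue=(h[...,0]>100)&(h[...,0]<125)&(h[...,1]>130)&(h[...,2]>50)
m,cc,s=comp(blue,(226,189));print('blue',cc,s)
white=(h[...,1]<70)&(h[...,2]>150)
m2,c2,s2=comp(white,(218,187));print('spot',c2,s2,ray(c2,c,70))
m3,c3,s3=comp(white,(306,240));print('plate',c3,s3)
q=cv2.minAreaRect(np.argwhere(m3)[:,::-1].astype(np.float32));print(q, ray(q[0],c,8))
org=(h[...,0]<15)&(h[...,1]>150)&(h[...,2]>120)
m4,c4,s4=comp(org,(434,233));print('grip',c4,s4,ray(c4,c,135))
big=np.hstack([cv2.resize(i[150:230,190:270],None,fx=4.5,fy=4.5,interpolation=2),cv2.resize(i[200:280,390:470],None,fx=4.5,fy=4.5,interpolation=2)])
cv2.imwrite('pics/crop.png',big[...,::-1])
i,K,R,t=grab('side');c=(K,R,t);h=cv2.cvtColor(i,cv2.COLOR_RGB2HSV)
white=(h[...,1]<70)&(h[...,2]>150)
m3,c3,s3=comp(white,(314,232));print('plate',c3,s3)
q=cv2.minAreaRect(np.argwhere(m3)[:,::-1].astype(np.float32));print(cv2.boxPoints(q),ray(c3,c,8))
m2,c2,s2=comp(white,(212,234));print('spot',c2,s2,ray(c2,c,70))
```

```text
blue [225.54789272 188.53831418] [213 175  25  28 522]
spot [215.96 188.4 ] [214 186   5   6  25] [621.81977986 206.15212645  70.        ]
plate [305.90376569 240.57670851] [ 282  216   48   50 1434]
((306.1175537109375, 240.3541259765625), (44.878028869628906, 44.52059555053711), 6.842772960662842) [506.83743082 -14.35469724   8.        ]
grip [433.62222222 231.71111111] [429 226  12  10  45] [ 506.75186089 -287.23596911  135.        ]
plate [313.06437768 234.90343348] [282 214  64  41 932]
[[280.68237 233.0706 ]
 [299.41766 203.62941]
 [345.61768 233.0294 ]
 [326.8824  262.47058]] [500.38266432  -6.08585363   8.        ]
spot [213.125 238.   ] [211 236   6   5  24] [620.39345545 204.97846455  70.        ]
```

View pics/crop.png

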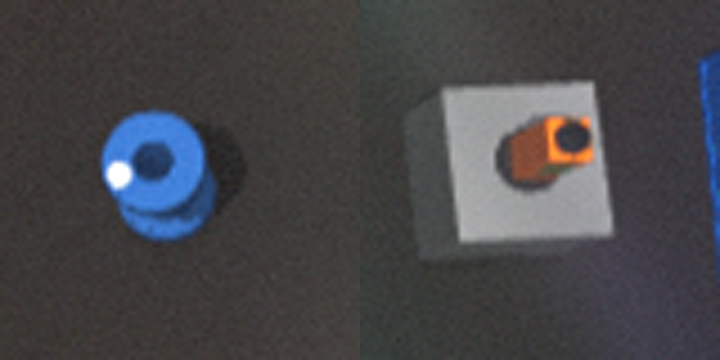

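Crop: the spot is at the left of the blue upper flange. The flange centre is about (224,185.3) full-image, the bore is visible, and the probe cap is at about (436.6,230).

```bash
cat >> h.py <<'E'
def yaw():
    x=Ro.from_quat(bot.read_state()['tcp_rot']).as_matrix()[:,0]; return np.degrees(np.arctan2(x[1],x[0]))
def go(X,yw=None):
    s=bot.read_state();M=Ro.from_quat(s['tcp_rot']).as_matrix();p=s['eef_pos']
    print('t',round(s['t'],2),'pos',p.round(1),'yaw',round(yaw(),2),'F',s['force'].round(1),'gap',round(s['finger_gap'],1))
    if X is not None: print(' shift m',(M.T@(np.array(X)-p)/1000).round(4),'turn',None if yw is None else round(yaw()-yw,2))
E
python3 - <<'E'
from h import *
i,K,R,t=grab('top');c=(K,R,t)
sp=ray((224,185.3),c,70);print('spool',sp,'cap',ray((436.6,230),c,143))
go([sp[0],sp[1],230],0)
E
```

```text
spool [629.7583664  187.06703547  70.        ] cap [ 509.08478701 -291.09309056  143.        ]
t 0.25 pos [ 181.3 -623.9  230.9] yaw 16.21 F [0.6 0.4 0.4] gap 85.4
 shift m [ 0.657  -0.6536  0.0014] turn 16.21
```

>>> apply_moves --steps "0.24 -0.24 0 0 1;0.24 -0.24 0 0 1;0.24 -0.24 0 0 1;0.24 -0.24 0 0 1;0.24 -0.24 0 0 1;0.24 -0.24 0 0 1;0.24 -0.24 0 0 1;0.24 -0.24 0 0 1"

```text
t: 0.92
eef_pos: [342.4, -330.2, 231.4]
tcp_rot: [0.99, 0.141, 0.0, 0.0]
force: [0.7, -0.5, 0.2]
finger_gap: 85.4
gripper_force: 0.0
```

>>> apply_moves --steps "0.23 -0.23 0 0 1;0.23 -0.23 0 0 1;0.23 -0.23 0 0 1;0.23 -0.23 0 0 1;0.23 -0.23 0 0 1;0.23 -0.23 0 0 1;0.23 -0.23 0 0 1;0.23 -0.23 0 0 1"

```text
t: 1.58
eef_pos: [499.7, -43.7, 231.6]
tcp_rot: [0.99, 0.142, 0.001, -0.0]
force: [1.3, -0.3, 0.0]
finger_gap: 85.3
gripper_force: 0.0
```

>>> apply_moves --steps "0.187 -0.184 0 16.2 1;0.187 -0.184 0 16.2 1;0.187 -0.184 0 16.2 1;0.187 -0.184 0 16.2 1;0.187 -0.184 0 16.2 1;0.187 -0.184 0 16.2 1;0.187 -0.184 0 16.2 1;0.187 -0.184 0 16.2 1"

```text
t: 2.25
eef_pos: [627.2, 188.3, 230.8]
tcp_rot: [1.0, 0.003, 0.0, -0.002]
force: [-0.2, -0.7, -0.4]
finger_gap: 85.4
gripper_force: 0.0
```

Run:
```python
from h import *
go([629.8,187,230],0)
i,K,R,t=grab('wrist','w1.png');c=(K,R,t)
print('cam',-R.T@t,'spool top',proj([629.8,187,70],c),'stand',proj([506.8,-14.4,12],c))
```

```text
t 2.25 pos [627.2 188.3 230.8] yaw 0.38 F [-0.2 -0.7 -0.4] gap 85.4
 shift m [0.0026 0.0013 0.0008] turn 0.38
cam [698.06140817 187.53771077 372.50434007] spool top [277.77221734 183.74125978] stand [441.98687922 273.08129531]
```

View pics/w1.png

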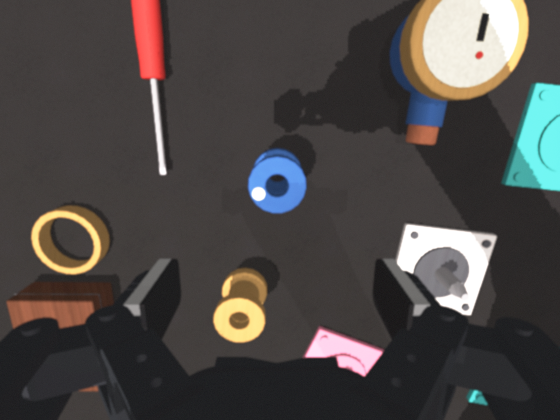

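The wrist view shows the blue spool flange at (277,185), as predicted, and the stand seat at (441,273) with the spindle tip near (459,289). Next I descend and grip.

>>> apply_moves --steps "0.002 0.001 0.04 0.4 1;0.002 0.001 0.08 0.4 1;0.002 0.001 0.12 0.4 1;0.002 0.001 0.15 0.4 1;0.002 0.001 0.175 0.4 1;0.002 0.001 0.184 0.4 1;0.002 0.001 0.184 0.4 1;0.002 0.001 0.184 0.4 1"

```text
t: 2.97
eef_pos: [629.4, 180.1, 48.2]
tcp_rot: [1.0, -0.004, 0.0, 0.0]
force: [-0.0, 0.2, 0.0]
finger_gap: 85.4
gripper_force: 0.0
```

Run:
```python
from h import *
go([629.3,187.3,45],0)
i,K,R,t=grab('wrist','w2.png');c=(K,R,t);h=cv2.cvtColor(i,cv2.COLOR_RGB2HSV)
blue=((h[...,0]>100)&(h[...,0]<125)&(h[...,1]>130)&(h[...,2]>110)).astype(np.uint8)
n,l,s,cc=cv2.connectedComponentsWithStats(blue)
for k in range(1,n):
    if s[k,4]>800: print(s[k],cc[k],ray(cc[k],c,70))
print(proj([629.3,187.3,70],c))
```

```text
t 2.97 pos [629.4 180.1  48.2] yaw -0.45 F [-0.   0.2  0. ] gap 85.4
 shift m [-0.0001 -0.0072  0.0032] turn -0.45
[ 496    0   64  143 5757] [536.07104395  56.93156158] [716.29941338  91.1435509   70.        ]
[ 192  188  130  124 8280] [263.65362319 259.42451691] [642.07847291 184.45650109  70.        ]
[257.32547271 287.73189506]
```

>>> apply_moves --steps "0 -0.007 0.002 -0.4 1;0 -0.007 0.002 -0.4 1;0 -0.007 0.002 -0.4 1;0 -0.007 0.002 -0.4 1"

```text
t: 3.35
eef_pos: [629.2, 188.3, 46.0]
tcp_rot: [1.0, 0.0, 0.001, -0.0]
force: [-0.1, -0.1, -0.1]
finger_gap: 85.6
gripper_force: 0.0
```

Run:
```python
from h import *
go([629.3,187.3,45],0)
i,K,R,t=grab('wrist','w3.png');c=(K,R,t);h=cv2.cvtColor(i,cv2.COLOR_RGB2HSV)
blue=((h[...,0]>100)&(h[...,0]<125)&(h[...,1]>130)&(h[...,2]>110)).astype(np.uint8)
n,l,s,cc=cv2.connectedComponentsWithStats(blue)
for k in range(1,n):
    if s[k,4]>800: print(s[k],cc[k])
print(proj([629.3,187.3,70],c))
```

```text
t 3.35 pos [629.2 188.3  46. ] yaw 0.04 F [-0.1 -0.1 -0.1] gap 85.6
 shift m [0.0001 0.001  0.001 ] turn 0.04
[ 517    0   43   76 2475] [541.17292929  30.39111111]
[ 210  189  131  128 8834] [278.14002717 263.60584107]
[277.2029274  290.11999359]
```

View pics/w3.png

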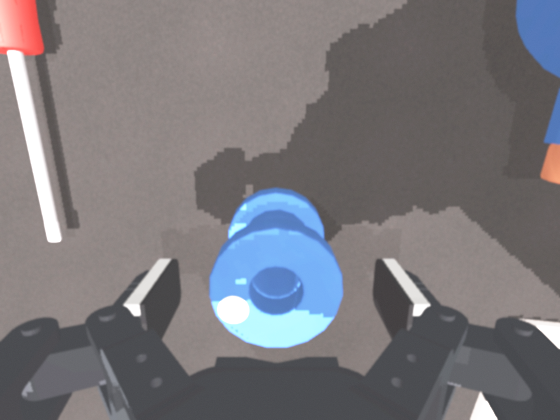

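The flange centre is at (276,287) with the spot at (233,309), centred between the fingers. I go 10 mm lower, because open pads sit farther back, and close.

>>> apply_moves --steps "0.001 0.001 0.01 0 1;0.001 0.001 0.01 0 1;0.001 0.001 0.01 0 -0.2;0.001 0.001 0.01 0 -1;0.001 0.001 0.01 0 -1;0.001 0.001 0.01 0 -1;0.001 0.001 0.01 0 -1;0.001 0.001 0.01 0 -1"

```text
t: 4.07
eef_pos: [630.1, 187.1, 35.7]
tcp_rot: [1.0, 0.0, 0.0, -0.0]
force: [-2.0, -0.4, 4.2]
finger_gap: 54.5
gripper_force: 62.7
```

>>> apply_moves --steps "0 0 0 0 -1;0 0 0 0 -1;0 0 0 0 -1;0 0 0 0 -1"

```text
t: 4.4
eef_pos: [630.1, 187.2, 35.7]
tcp_rot: [1.0, 0.0, 0.0, -0.0]
force: [-0.9, 0.2, 4.5]
finger_gap: 54.3
gripper_force: 62.8
```

>>> apply_moves --steps "0 0 -0.02 0 -1;0 0 -0.05 0 -1;0 0 -0.09 0 -1;0 0 -0.12 0 -1;-0.03 0.03 -0.12 0 -1;-0.06 0.06 -0.12 0 -1;-0.09 0.09 -0.12 0 -1;-0.11 0.12 -0.12 0 -1"

```text
t: 5.07
eef_pos: [516.3, 65.8, 154.3]
tcp_rot: [1.0, 0.001, -0.002, 0.0]
force: [-0.3, -0.9, -3.8]
finger_gap: 54.6
gripper_force: 64.3
```

>>> apply_moves --steps "-0.01 0.01 0 0 -1;-0.01 0.01 0 0 -1;-0.01 0.01 0 0 -1;-0.01 0.01 0 0 -1"

```text
t: 5.4
eef_pos: [510.4, 57.7, 155.1]
tcp_rot: [1.0, 0.0, 0.0, -0.0]
force: [0.0, -0.5, -3.1]
finger_gap: 54.7
gripper_force: 64.4
```

Run:
```python
from h import *
go([506.8,-14.4,155],0)
i,K,R,t=grab('wrist','w4.png');c=(K,R,t);h=cv2.cvtColor(i,cv2.COLOR_RGB2HSV)
np.savez('w4.npz',K=K,R=R,t=t)
print(proj([506.8,-14.4,12],c),proj([506.8,-14.4,65],c))
for n in('top','side'):
    j,K,R,t=grab(n,n+'4.png');np.savez(n+'4.npz',K=K,R=R,t=t);print(n,proj([506.8,-14.4,65],(K,R,t)))
```

```text
t 5.4 pos [510.4  57.7 155.1] yaw 0.04 F [ 0.  -0.5 -3.1] gap 54.7
 shift m [-0.0036  0.0721  0.0001] turn 0.04
[356.00700976 194.96339942] [372.57221542 213.00741206]
top [307.70990095 236.41110638]
side [314.54716311 213.19478037]
```

View pics/w4.png

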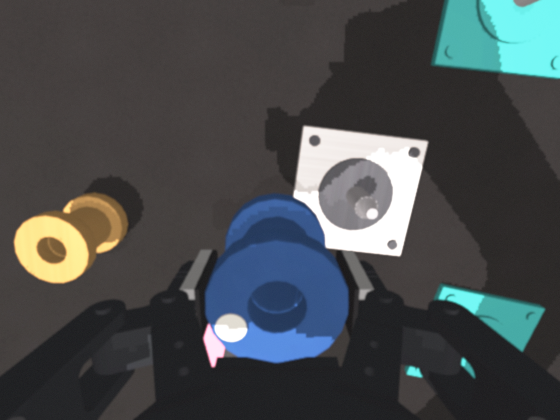

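The seat centre is at (356,193) and the spindle tip at (372,213), both as predicted. The held spool's top face is centred near (277,301).

Run:
```python
from h import *
d=np.load('w4.npz');c=(d['K'],d['R'],d['t'])
print('seat',ray((356,193),c,12),'tip',ray((372.5,212.5),c,65))
for uv in((277,301),(277,303),(230,327)):print('spool',uv,ray(uv,c,189.4))
i=cv2.imread('pics/w4.png');h=cv2.cvtColor(i,cv2.COLOR_BGR2HSV)
s=((h[...,1]<90)&(h[...,2]<125)).astype(np.uint8);s[:, :300]=0;s[260:]=0
# dark bore -> contour fit
b=((h[...,0]>100)&(h[...,0]<125)&(h[...,1]>120)).astype(np.uint8)
n,l,st,cc=cv2.connectedComponentsWithStats(b);k=max(range(1,n),key=lambda k:st[k,4] if abs(cc[k][0]-277)<30 else 0);print(st[k])
cn=max(cv2.findContours((l==k).astype(np.uint8),cv2.RETR_EXTERNAL,cv2.CHAIN_APPROX_NONE)[0],key=len)[:,0]
rows=cn[(cn[:,1]>270)];print(cv2.fitEllipse(rows.reshape(-1,1,2)))
```

```text
seat [508.6207235  -14.26712321  12.        ] tip [507.19591191 -14.31318497  65.        ]
spool (277, 301) [512.07288648  56.77305496 189.4       ]
spool (277, 303) [511.2172732   56.77149074 189.4       ]
spool (230, 327) [500.64359015  74.81287925 189.4       ]
[  205   194   144   170 17409]
((278.82208251953125, 299.554443359375), (125.4136734008789, 141.6189727783203), 101.27909851074219)
```

>>> apply_moves --steps "-0.004 0.035 0 0 -1;-0.004 0.06 0 0 -1;-0.004 0.071 0 0 -1;-0.004 0.071 0 0 -1;-0.004 0.071 0.03 0 -1;-0.004 0.071 0.04 0 -1;-0.004 0.071 0.04 0 -1;-0.004 0.071 0.04 0 -1"

```text
t: 6.22
eef_pos: [505.4, -12.9, 114.9]
tcp_rot: [1.0, 0.001, -0.001, -0.0]
force: [-0.4, 0.1, -2.3]
finger_gap: 54.4
gripper_force: 64.8
```

Run:
```python
from h import *
go([506,-13.3,48],0)
```

```text
t 6.22 pos [505.4 -12.9 114.9] yaw 0.11 F [-0.4  0.1 -2.3] gap 54.4
 shift m [0.0007 0.0004 0.0669] turn 0.11
```

>>> apply_moves --steps "0.0006 0.0004 0.01 0 -1;0.0006 0.0004 0.02 0 -1;0.0006 0.0004 0.027 0 -1;0.0006 0.0004 0.034 0 -1;0.0006 0.0004 0.04 0 -1;0.0006 0.0004 0.04 0 -1"

```text
t: 6.72
eef_pos: [505.7, -14.5, 74.0]
tcp_rot: [1.0, 0.0, -0.001, -0.0]
force: [0.3, 0.5, -3.8]
finger_gap: 54.8
gripper_force: 64.8
```

Run:
```python
from h import *
go([506,-13.3,48],0);print(bot.read_state()['ft_torque'])
i,K,R,t=grab('wrist','w5.png');c=(K,R,t);np.savez('w5.npz',K=K,R=R,t=t)
print(proj([507.5,-14.3,65],c),proj([507.5,-14.3,108],c))
```

```text
t 6.72 pos [505.7 -14.5  74. ] yaw 0.01 F [ 0.3  0.5 -3.8] gap 54.8
 shift m [ 0.0004 -0.0012  0.026 ] turn 0.01
[ 0.02502229 -0.06425316  0.00031024]
[274.61909309 252.11207018] [273.98432225 300.60443139]
```

View pics/w5.png

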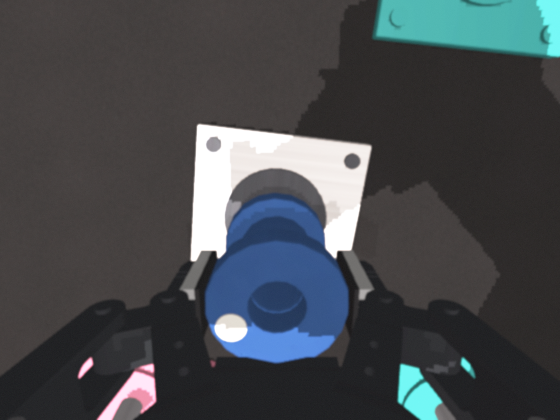

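The spool is on the spindle axis with no side force. I lower it further.

>>> apply_moves --steps "0 0 0.006 0 -1;0 0 0.012 0 -1;0 0 0.017 0 -1;0 0 0.021 0 -1;0 0 0.023 0 -1;0 0 0.023 0 -1"

```text
t: 7.27
eef_pos: [506.2, -14.5, 51.7]
tcp_rot: [1.0, 0.0, -0.0, -0.0]
force: [-0.3, 0.1, -3.1]
finger_gap: 54.7
gripper_force: 64.9
```

>>> apply_moves --steps "0 0 0.001 0 -1;0 0 0.002 0 -1;0 0 0.002 0 -1;0 0 0.002 0 -1"

```text
t: 7.6
eef_pos: [506.6, -14.5, 50.4]
tcp_rot: [1.0, 0.0, 0.0, 0.0]
force: [-0.5, 0.7, -2.0]
finger_gap: 54.3
gripper_force: 64.9
```

>>> apply_moves --steps "0 0 0.001 0 -1;0 0 0.001 0 -1;0 0 0.002 0 -1;0 0 0.002 0 -1;0 0 0.002 0 -1"

```text
t: 8.02
eef_pos: [506.5, -14.6, 48.2]
tcp_rot: [1.0, 0.0, -0.0, 0.0]
force: [-0.4, 0.0, -3.5]
finger_gap: 54.7
gripper_force: 64.9
```

>>> apply_moves --steps "0 0 0.001 0 -1;0 0 0.001 0 -1;0 0 0.001 0 -1;0 0 0.001 0 -1"

```text
t: 8.35
eef_pos: [506.8, -14.5, 47.6]
tcp_rot: [1.0, 0.0, 0.0, 0.0]
force: [-0.5, 0.7, 4.6]
finger_gap: 55.0
gripper_force: 65.3
```

The spool is seated: the force rose by about 8 N at z = 47.6, against 47.7 expected. I let go and rise straight up.

>>> apply_moves --steps "0 0 0.0003 0 0.6;0 0 0 0 1;0 0 0 0 1;0 0 0 0 1;0 0 0 0 1;0 0 0 0 1"

```text
t: 8.85
eef_pos: [506.5, -14.6, 47.2]
tcp_rot: [1.0, 0.0, -0.0, 0.0]
force: [-1.0, -0.8, 0.4]
finger_gap: 85.5
gripper_force: 0.0
```

>>> apply_moves --steps "0 0 -0.02 0 1;0 0 -0.05 0 1;0 0 -0.09 0 1;0 0 -0.13 0 1;0 0 -0.17 0 1;0 0 -0.2 0 1;0 0 -0.2 0 1;0 0 -0.2 0 1"

```text
t: 9.52
eef_pos: [507.6, -14.6, 248.9]
tcp_rot: [1.0, -0.0, 0.002, 0.0]
force: [-0.5, -0.0, -0.8]
finger_gap: 85.5
gripper_force: 0.0
```

Run:
```python
from h import *
i,K,R,t=grab('top','top6.png');c=(K,R,t);h=cv2.cvtColor(i,cv2.COLOR_RGB2HSV)
go([508,-289,250],0)
i,K,R,t=grab('wrist','w6.png');c=(K,R,t);np.savez('w6.npz',K=K,R=R,t=t)
h=cv2.cvtColor(i,cv2.COLOR_RGB2HSV)
print('exp spool top',proj([507.5,-14.3,82],c))
w=((h[...,1]<60)&(h[...,2]>140)).astype(np.uint8)
n,l,s,cc=cv2.connectedComponentsWithStats(w)
for k in range(1,n):
    if 40<s[k,4]<5000: print('white',s[k],cc[k],ray(cc[k],c,82))
b=((h[...,0]>100)&(h[...,0]<125)&(h[...,1]>120)&(h[...,2]>60)).astype(np.uint8)
n,l,s,cc=cv2.connectedComponentsWithStats(b)
for k in range(1,n):
    if s[k,4]>300: print('blue',s[k],cc[k])
```

```text
t 9.57 pos [506.3 -14.7 247.2] yaw 0.0 F [-0.2 -0.9  0.3] gap 85.3
 shift m [ 0.0017  0.2743 -0.0027] turn 0.0
exp spool top [275.31902707 184.25436689]
white [405   0   9  10  73] [409.16438356   3.82191781] [ 660.62084517 -125.27855381   82.        ]
white [ 512  142   48   81 2858] [535.96641008 183.67039888] [ 508.21881352 -264.37397367   82.        ]
white [270 176  13  11 101] [275.25742574 181.03960396] [510.64985935 -14.24211508  82.        ]
white [ 152  240   90   94 3594] [201.29744018 285.41819699] [398.3687445   63.71959597  82.        ]
white [127 305  13  10  83] [134.13253012 308.81927711] [369.99355038 137.91896964  82.        ]
white [414 305  13  10  87] [418.55172414 308.87356322] [ 370.11437782 -168.62683372   82.        ]
blue [ 249  151   54   61 2260] [276.86415929 180.45884956]
```

View pics/w6.png

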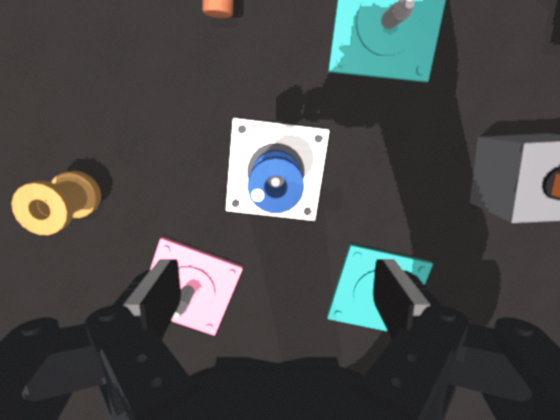

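The spool is down on the stand, flange centre (276,185), spot (258,195), spindle tip inside the bore. Next I measure the spot and go over to the rest.

>>> apply_moves --steps "0.001 0.035 0 0 1;0.001 0.075 0 0 1;0.001 0.115 0 0 1;0.001 0.155 0 0 1;0.001 0.195 0 0 1;0.001 0.235 0 0 1;0.001 0.265 0 0 1;0.001 0.274 0 0 1"

```text
t: 10.28
eef_pos: [504.8, -294.6, 244.8]
tcp_rot: [1.0, -0.004, -0.002, 0.001]
force: [-0.9, -0.3, 0.2]
finger_gap: 85.4
gripper_force: 0.0
```

>>> apply_moves --steps "0 0 0 0 1;0 0 0 0 1;0 0 0 0 1"

```text
t: 10.53
eef_pos: [507.7, -285.9, 246.3]
tcp_rot: [1.0, 0.001, -0.001, -0.001]
force: [0.8, 0.6, 0.1]
finger_gap: 85.3
gripper_force: 0.0
```

Run:
```python
from h import *
d=np.load('w6.npz');c=(d['K'],d['R'],d['t'])
im=cv2.imread('pics/w6.png')[185:206,247:270];m=(im.min(2)>150)
r=np.argwhere(m).mean(0);print(m.sum(),r[::-1]+[247,185],'spot',ray(r[::-1]+[247,185],c,82))
go([508,-289,250],0)
i,K,R,t=grab('wrist','w7.png');c=(K,R,t);np.savez('w7.npz',K=K,R=R,t=t)
print(proj([508,-289,143],c),proj([508,-289,75],c))
h=cv2.cvtColor(i,cv2.COLOR_RGB2HSV)
o=((h[...,0]<18)&(h[...,1]>150)&(h[...,2]>100)).astype(np.uint8)
n,l,s,cc=cv2.connectedComponentsWithStats(o)
for k in range(1,n):
    if s[k,4]>200: print(s[k],cc[k],cv2.minAreaRect(np.argwhere(l==k)[:,::-1].astype(np.float32)))
```

```text
255 [254.50980392 196.04313725] spot [495.78368543   5.88936487  82.        ]
t 10.53 pos [ 507.7 -285.9  246.3] yaw 0.17 F [0.8 0.6 0.1] gap 85.3
 shift m [ 0.0003  0.0031 -0.0037] turn 0.17
[279.82372256 202.70828909] [279.29120534 183.40946242]
[271 174  28  38 531] [284.04519774 186.49340866] ((284.5, 192.5), (37.0, 27.0), 90.0)
```

View pics/w7.png

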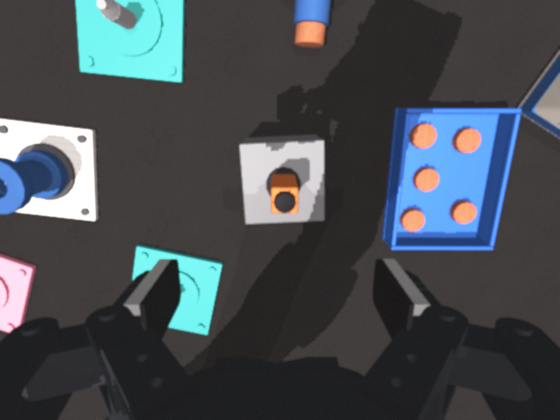

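The rest is centred near (283,182), the orange grip and cap at (285,201), and the rest is turned about 2° anticlockwise.

Run:
```python
from h import *
d=np.load('w7.npz');c=(d['K'],d['R'],d['t'])
p=ray((284.7,201),c,143);print(p)
for uv in((240,143),(325,140),(325,220.5),(245,223)):print(ray(uv,c,75))
go([p[0],p[1],170],2);go([p[0],p[1],88],2)
```

```text
[ 509.39882841 -292.78345317  143.        ]
[ 546.91874763 -251.63988606   75.        ]
[ 550.00955019 -331.80213011   75.        ]
[ 469.81664599 -335.44299371   75.        ]
[ 466.78422292 -254.47558101   75.        ]
t 10.58 pos [ 507.9 -285.9  246.7] yaw 0.19 F [ 0.4  0.9 -0.5] gap 85.4
 shift m [0.0016 0.007  0.0767] turn -1.81
t 10.58 pos [ 507.9 -285.9  246.7] yaw 0.19 F [ 0.4  0.9 -0.5] gap 85.4
 shift m [0.0016 0.0072 0.1587] turn -1.81
```

>>> apply_moves --steps "0.001 0.007 0.03 -2.2 1;0.001 0.007 0.06 -2.2 1;0.001 0.007 0.08 -2.2 1;0.001 0.007 0.08 -2.2 1;0.001 0.007 0.08 -2.2 1;0.001 0.007 0.08 -2.2 1"

```text
t: 11.08
eef_pos: [509.7, -294.9, 168.8]
tcp_rot: [1.0, 0.02, 0.001, 0.0]
force: [0.1, -0.5, 0.5]
finger_gap: 85.1
gripper_force: 0.0
```

Run:
```python
from h import *
go([509,-293,88],2.4)
i,K,R,t=grab('wrist','w8.png');c=(K,R,t);np.savez('w8.npz',K=K,R=R,t=t)
print(proj([509,-293,143],c))
h=cv2.cvtColor(i,cv2.COLOR_RGB2HSV)
o=((h[...,0]<18)&(h[...,1]>150)&(h[...,2]>100)).astype(np.uint8)
n,l,s,cc=cv2.connectedComponentsWithStats(o)
for k in range(1,n):
    if s[k,4]>200: print(s[k],cc[k])
```

```text
t 11.08 pos [ 509.7 -294.9  168.8] yaw 2.29 F [ 0.1 -0.5  0.5] gap 85.1
 shift m [-0.0008 -0.002   0.0808] turn -0.11
[271.66851798 243.44090961]
[ 253  198   38   61 1226] [272.47553018 218.61092985]
```

View pics/w8.png

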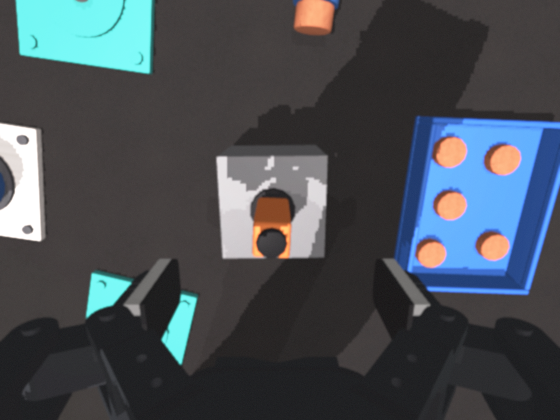

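The cap is at (272,243), exactly as predicted, and the sides are now square to the image. I descend and close.

>>> apply_moves --steps "0 -0.002 0.03 0 1;0 -0.002 0.06 0 1;0 -0.002 0.075 0 1;0 -0.002 0.08 0 1;0 -0.002 0.08 0 1;0 -0.002 0.08 0 1"

```text
t: 11.63
eef_pos: [509.7, -294.0, 88.9]
tcp_rot: [1.0, 0.019, 0.001, 0.001]
force: [0.8, 0.2, 0.1]
finger_gap: 85.5
gripper_force: 0.0
```

Run:
```python
from h import *
go([509,-293,88],2.4)
```

```text
t 11.63 pos [ 509.7 -294.    88.9] yaw 2.21 F [0.8 0.2 0.1] gap 85.5
 shift m [-0.0006 -0.001   0.0009] turn -0.19
```

>>> apply_moves --steps "-0.0005 -0.0007 0 0 0.2;-0.0005 -0.0007 0 0 -0.3;-0.0005 -0.0007 0 0 -1;-0.0005 -0.0007 0 0 -1;-0.0005 -0.0007 0 0 -1;-0.0005 -0.0007 0 0 -1;-0.0005 -0.0007 0 0 -1;-0.0005 -0.0007 0 0 -1"

```text
t: 12.3
eef_pos: [508.1, -293.0, 87.7]
tcp_rot: [1.0, 0.019, 0.0, 0.0]
force: [-0.8, 1.5, 5.0]
finger_gap: 21.4
gripper_force: 59.0
```

>>> apply_moves --steps "0 0 0 0 -1;0 0 0 0 -1;0 0 0 0 -1;0 0 0 0 -1;0 0 0 0 -1"

```text
t: 12.72
eef_pos: [508.1, -293.0, 87.7]
tcp_rot: [1.0, 0.019, 0.0, 0.0]
force: [-0.9, 1.2, 5.6]
finger_gap: 21.3
gripper_force: 59.0
```

Run:
```python
from h import *
go(None);print(bot.read_state()['gripper_force'])
```

```text
t 12.72 pos [ 508.1 -293.    87.7] yaw 2.2 F [-0.9  1.2  5.6] gap 21.3
59.009934067726135
```

Gripped: gap 21.3, force 59 N. I lift straight up and refine the spot.

>>> apply_moves --steps "0 0 -0.01 0 -1;0 0 -0.03 0 -1;0 0 -0.055 0 -1;0 0 -0.085 0 -1;0 0 -0.115 0 -1;0 0 -0.13 0 -1;0 0 -0.13 0 -1;0 0 -0.13 0 -1"

```text
t: 13.38
eef_pos: [508.0, -292.9, 217.7]
tcp_rot: [1.0, 0.019, 0.0, 0.0]
force: [0.7, 0.7, -2.4]
finger_gap: 21.7
gripper_force: 59.0
```

Run:
```python
from h import *
go([497,2,218],0)
d=np.load('w6.npz');c=(d['K'],d['R'],d['t'])
im=cv2.imread('pics/w6.png').astype(int)
m=(im.min(2)>170).astype(np.uint8)
n,l,s,cc=cv2.connectedComponentsWithStats(m)
for k in range(1,n):
    if s[k,4]>20 and abs(cc[k][0]-258)<30 and abs(cc[k][1]-190)<30: print(s[k],cc[k],ray(cc[k],c,82))
print('by eye',ray((258,195),c,82),'flange',ray((276,185),c,82))
i,K,R,t=grab('top','top9.png');print(proj([497.2,2.2,82],(K,R,t)))
cv2.imwrite('pics/c9.png',cv2.resize(np.hstack([i[200:270,270:350],i[190:260,390:470]]),None,fx=4.5,fy=4.5,interpolation=2)[...,::-1])
```

```text
t 13.38 pos [ 508.  -292.9  217.7] yaw 2.2 F [ 0.7  0.7 -2.4] gap 21.7
 shift m [ 0.0004 -0.2952 -0.0005] turn 2.2
[ 226  118  104  103 5634] [274.53035144 164.64270501] [526.44373599 -13.56221755  82.        ]
[271 177   9  10  69] [275.11594203 181.57971014] [510.12181198 -14.10640162  82.        ]
by eye [496.8312156    2.48791477  82.        ] flange [506.76725281 -14.95389658  82.        ]
[301.09401245 239.18842516]
```

View pics/c9.png

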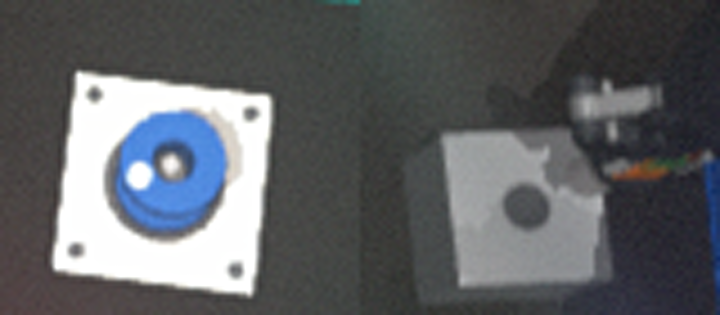

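Top crop: the rest hole is now empty (527,207 in the crop) so the probe is out, and the spot is at about (300.6,238.6) full-image, matching (497, 2.3). I have now viewed 11 pictures, one over the limit, so the rest is done by numbers only. Next I carry the probe over.

>>> apply_moves --steps "0 -0.03 0 0 -1;0 -0.07 0 0 -1;0 -0.11 0 0 -1;0 -0.15 0 0 -1;0 -0.19 0 0 -1;0 -0.23 0 0 -1;0 -0.265 0 0 -1;0 -0.285 0 0 -1"

```text
t: 14.1
eef_pos: [495.0, -3.2, 215.6]
tcp_rot: [1.0, 0.022, -0.002, -0.001]
force: [0.3, -0.7, -1.4]
finger_gap: 21.6
gripper_force: 59.1
```

>>> apply_moves --steps "0 -0.01 0 0 -1;0 -0.01 0.02 0 -1;0 -0.01 0.04 0 -1;0 -0.01 0.045 0 -1;0 -0.01 0.045 0 -1;0 -0.01 0.045 0 -1"

```text
t: 14.6
eef_pos: [496.3, 1.1, 172.0]
tcp_rot: [1.0, 0.019, -0.001, 0.0]
force: [0.6, -0.8, -1.4]
finger_gap: 21.6
gripper_force: 59.1
```

Run:
```python
from h import *
go([496.3,2.3,153],2.2)
for n in('top','side','wrist'):
    i,K,R,t=grab(n,n+'10.png');np.savez(n+'10.npz',K=K,R=R,t=t);c=(K,R,t)
    print(n,'spot',proj([497,2.3,82],c),'tip',proj([497,2.3,95],c))
    m=(i.min(2)>150).astype(np.uint8)
    k_,l,s,cc=cv2.connectedComponentsWithStats(m);u=proj([497,2.3,82],c)
    for k in range(1,k_):
        if s[k,4]>8 and np.hypot(*(cc[k]-u))<25: print('  white',s[k],cc[k],ray(cc[k],c,82))
```

```text
t 14.6 pos [496.3   1.1 172. ] yaw 2.14 F [ 0.6 -0.8 -1.4] gap 21.6
 shift m [ 0.     -0.0012  0.019 ] turn -0.06
top spot [301.05141498 239.27353873] tip [301.35597438 238.32723915]
  white [282 232  32  32 488] [294.0942623  251.23155738] [469.08247258  18.48949274  82.        ]
side spot [314.41753164 212.38383751] tip [314.82467238 207.81516286]
  white [312 212   5   3  14] [314.14285714 212.92857143] [496.31070921   4.37991475  82.        ]
wrist spot [274.41317639 208.2394414 ] tip [274.30230478 213.60974048]
```

Run:
```python
import cv2,numpy as np
i=cv2.imread('pics/side10.png').astype(int)[...,::-1]
print('side min(rgb) rows 200-222 cols 304-325');print(i[198:222,305:326].min(2))
i=cv2.imread('pics/wrist10.png').astype(int)[...,::-1]
print('wrist min rows 180-260 step4, cols 235-315 step 4');print(i[180:262:4,234:316:4].min(2))
print('wrist blue-red');print((i[...,2]-i[...,0])[180:262:4,234:316:4])
```

```text
side min(rgb) rows 200-222 cols 304-325
[[ 36  36  35  35  35  34  48  65  87  97 101 105 105 106 101  89  66  44
   34  36  35]
 [ 36  35  35  33  35  39  46  67  87  97 103 105 104 103  99  87  63  42
   36  35  35]
 [ 34  33  38  33  36  37  48  68  87  97 102 104 106 104 101  85  60  40
   37  37  35]
 [ 36  36  36  35  39  39  53  74  90  99 102 105 105 104  99  84  59  40
   35  35  38]
 [ 35  37  35  37  40  41  54  73  90  98 103 104 103 103 101  84  60  48
   42  38  37]
 [ 34  37  40  41  43  43  49  69  86  98 102 102 105 101  97  81  63  57
   50  46  40]
 [ 38  42  44  43  42  45  47  57  76  88  98  98  99  94  81  69  62  60
   57  51  46]
 [ 41  40  42  46  42  43  43  48  57  71  84  87  80  66  56  55  57  58
   58  58  54]
 [ 39  44  43  45  44  44  42  39  45  58  72  76  62  46  46  49  54  61
   58  58  59]
 [ 44  44  43  44  41  42  42  41  36  49  63  62  51  39  39  44  50  58
   58  61  59]
 [ 43  42  42  42  44  43  44  39  37  42  45  47  40  33  35  42  52  55
   55  58  58]
 [ 42  43  42  43  48  47  38  38  36  40  37  39  36  35  40  44  53  58
   58  
[... 4181 characters left out ...]
6  -7  -5   0   1   0   1   0   0   1   0   1   0   0  17  93
    0   0   0]
 [ -6  -7  -6  -5  -1  -1  -7  -7  -8  -8  -7  -8  -7  -6  -7  -8  -1   1
   -5  -8  -7]
 [ -6  -7  -7  -5   0 -48 -97 -97 -98 -97 -96 -97 -98 -97 -97 -98 -68   2
   -5  -6  -6]
 [ -5  -7  -6   1   0 -85 -98 -98 -97 -98 -96 -98 -98 -97 -98 -98 -96   2
   -1  -7  -7]
 [ -6  -4  -4  -3  -1 -88 -98 -98 -97 -97 -97 -98 -97 -99 -99 -97 -97   0
   -3  -3  -4]
 [ -6  -4  -5  -3   0 -96 -98 -98 -98 -97 -97 -97 -98 -97 -97 -99 -98  -8
   -4  -3  -3]
 [ -2  -4  -3  -3  -8 -97 -97 -98 -96 -98 -98 -99 -98 -97 -97 -98 -99 -29
   -2  -3  -4]
 [  0  -3  -2  -3 -26 -97 -98 -98 -96 -98 -98 -98 -97 -98 -97 -98 -97 -57
   -3  -4  -3]]
```

Run:
```python
from h import *
for n in('side','wrist'):
    d=np.load(n+'10.npz');c=(d['K'],d['R'],d['t'])
    for X in([497,1.1,96],[497,1.1,118],[498,1.1,118],[497,2.1,118],[497,2.3,82]):print(n,X,proj(X,c).round(2))
i=cv2.imread('pics/side10.png').astype(int).min(2)
for r in range(190,206):
    x=i[r,300:332].astype(float)-45;x[x<0]=0
    g=np.gradient(i[r,305:324].astype(float));print(r,305+np.average(np.arange(19),weights=np.clip(g,0,None)**2),305+np.average(np.arange(19),weights=np.clip(-g,0,None)**2))
w=cv2.imread('pics/wrist10.png').astype(int)
for r in (206,210,214,218,222): print(r,(w[r,:,0]-w[r,:,2])[256:300:2],w[r,256:300:2].min(1))
```

```text
side [497, 1.1, 96] [315.16 207.22]
side [497, 1.1, 118] [315.87 199.34]
side [498, 1.1, 118] [315.5  199.17]
side [497, 2.1, 118] [315.61 199.54]
side [497, 2.3, 82] [314.42 212.38]
wrist [497, 1.1, 96] [276.   214.11]
wrist [497, 1.1, 118] [275.95 224.75]
wrist [498, 1.1, 118] [276.01 223.27]
wrist [497, 2.1, 118] [274.39 224.7 ]
wrist [497, 2.3, 82] [274.41 208.24]
190 312.49282296650716 321.795303726391
191 312.5196759259259 321.7944291879168
192 312.46097201767304 321.6198539176627
193 312.2685497470489 321.5337536117678
194 312.35030697002526 321.42632450331126
195 312.37109634551496 321.55318330448165
196 312.2695199537305 321.10129709697344
197 312.14651105040974 321.13271983640084
198 312.0956477732793 320.9863508631072
199 312.1233411397346 320.7733957219251
200 312.02876748482447 320.5727759914255
201 311.8225406448057 320.6236559139785
202 311.8222156920364 320.5258462345841
203 312.0281476997579 320.3790007806401
204 312.51033446072904 319.23233695652175
205 313.4803811659193 317.58440445586973
206 [  0   0   0  39  89   0   0   0  -1 -12 -13 -14  -2  60  70  59  58  63
  59  61  59  61] [255 255 255 202 156 255 255 255 254 200 157 167 164  76  54  40  41  44
  44  41  41  42]
210 [ 0  0  0 -1 79  7 -4 -2 -2 -2 -3 -4 -3 -4 -2 14 50 60 55 55 54 53] [255 255 255 254 158 224 126 102 102 103  98 100 102 103 104  99  66  41
  40  38  39  38]
214 [  0   0   0   0  -7  -3  -4  -3  -3  -3  -4  -4  -3  -3  -3  -4   8  93
 138 135 136 135] [255 255 255 255 145 102 103 101 101 102 100 101 102 103 101 106 112 102
  92  91  88  89]
218 [  0   0   0 -13  -4  -4  -4  -2  -3  -4  -4  -3  -3  -3  -2  -3  -3  25
 126 137 137 137] [255 255 255 197 100 103 103 102 103 102  99 101 103 103 103 106 109 111
  98  94  94  94]
222 [  0   0   0  -8  -3  -5  -3  -2  -2  -1  -2  -2  -3  -2  -3  -5  -4   5
 104 136 137 138] [255 255 255 143  97 100  94  84  73  59  51  55  71  82  92 100 105 110
 101  94  93  91]
```

The probe sits about 1.5 mm off in -y and 1 mm in -x. I correct that while going down to just above contact (TCP about 160).

>>> apply_moves --steps "0.001 -0.0015 0 0 -1;0.001 -0.0015 0.004 0 -1;0.001 -0.0015 0.008 0 -1;0.001 -0.0015 0.011 0 -1;0.001 -0.0015 0.011 0 -1;0.001 -0.0015 0.011 0 -1"

```text
t: 15.25
eef_pos: [497.2, 3.4, 160.9]
tcp_rot: [1.0, 0.019, -0.0, -0.0]
force: [-0.9, 0.3, -2.0]
finger_gap: 21.2
gripper_force: 59.1
```

>>> apply_moves --steps "0 0 0 0 -1;0 0 0 0 -1;0 0 0 0 -1;0 0 0 0 -1"

```text
t: 15.58
eef_pos: [497.6, 3.5, 161.4]
tcp_rot: [1.0, 0.019, 0.0, 0.0]
force: [-1.0, 0.1, -1.4]
finger_gap: 21.4
gripper_force: 59.1
```

Run:
```python
from h import *
go([497,2.6,152.7],2.2)
i,K,R,t=grab('side','side11.png');i=i.astype(int).min(2);c=(K,R,t)
print(proj([497,2.3,107],c));print(i[200:217,308:324])
```

```text
t 15.58 pos [497.6   3.5 161.4] yaw 2.21 F [-1.   0.1 -1.4] gap 21.4
 shift m [-0.0006  0.0008  0.0087] turn 0.01
[315.20549077 203.5418609 ]
[[ 38  37  42  62  82  93  99 103 103 105 102  90  67  46  34  37]
 [ 39  39  44  67  87  98 103 105 105 105  99  90  66  46  41  37]
 [ 40  42  50  71  87  96 101 105 106 105 100  89  67  54  48  43]
 [ 42  44  55  72  91  99 105 105 104 104 100  85  65  57  54  53]
 [ 45  44  57  77  94  98 103 105 104 106 102  86  65  57  57  57]
 [ 44  47  56  77  91 100 103 105 107 106 103  84  67  55  57  58]
 [ 45  47  58  77  94  99 104 106 105 105 101  83  61  55  58  59]
 [ 43  47  55  75  91 100 105 107 107 104  98  79  56  53  59  60]
 [ 44  42  49  64  80  94 100 104 102  97  88  66  48  50  58  57]
 [ 43  43  44  51  63  78  93  92  89  78  64  51  45  54  57  59]
 [ 44  45  41  44  52  73  85  85  73  58  48  47  51  56  59  60]
 [ 50  49  42  51  72  93  97  99  86  61  51  51  57  57  61  61]
 [ 53  54  53  64  96 125 127 125 117  90  61  55  59  63  58  59]
 [ 48  52  56  70 101 130 142 142 137 113  74  59  58  60  61  59]
 [ 44  45  51  62  82 106 120 126 120  98  69  60  59  57  57  53]
 [ 40  42  46  48  55  70  85  87  82  68  57  51  51  51  49  45]
 [ 42  42  43  44  44  46  52  55  54  49  46  45  46  45  43  44]]
```

The tip (col 314.6) is over the spot (col 314.6), so I press down.

>>> apply_moves --steps "0 0 0.001 0 -1;0 0 0.002 0 -1;0 0 0.003 0 -1;0 0 0.004 0 -1;0 0 0.005 0 -1;0 0 0.005 0 -1;0 0 0.005 0 -1;0 0 0.005 0 -1"

```text
t: 16.3
eef_pos: [497.5, 3.5, 156.3]
tcp_rot: [1.0, 0.019, 0.0, 0.0]
force: [0.0, -0.1, -0.6]
finger_gap: 21.6
gripper_force: 59.1
```

>>> apply_moves --steps "0 0 0.0005 0 -1;0 0 0.001 0 -1;0 0 0.002 0 -1;0 0 0.003 0 -1;0 0 0.003 0 -1;0 0 0.003 0 -1;0 0 0.003 0 -1;0 0 0.003 0 -1"

```text
t: 16.97
eef_pos: [497.6, 3.5, 153.3]
tcp_rot: [1.0, 0.019, 0.0, -0.0]
force: [-0.1, 0.3, 1.6]
finger_gap: 21.8
gripper_force: 59.2
```

Run:
```python
from h import *
F=[]
for _ in range(6):
    s=bot.read_state();F.append(s['force']);d=bot.get_image('side')
print(np.mean(F,0),np.std(F,0));go([497,2.6,152.7],2.2)
print(d['image'].astype(int).min(2)[202:217,308:324])
```

```text
[-0.09610042  0.13843233  1.07316703] [0.42447309 0.1542832  0.39725435]
t 17.27 pos [497.5   3.5 153.3] yaw 2.21 F [-0.1 -0.6  0.7] gap 21.4
 shift m [-0.0006  0.0009  0.0006] turn 0.01
[[ 39  42  47  65  81  87  93  94  95  98  96  83  62  48  48  40]
 [ 41  46  52  69  84  95 101 101 102 104 100  85  66  58  53  51]
 [ 45  45  56  74  90  98 101 103 106 107 101  86  66  59  59  58]
 [ 42  44  57  77  91 100 104 105 103 104 101  85  67  59  60  58]
 [ 45  47  60  78  92 101 103 105 106 103 101  83  63  59  59  57]
 [ 44  48  57  80  92  99 105 105 107 106 100  82  57  53  58  58]
 [ 42  49  63  82  95 101 104 107 104 104  97  80  55  52  57  58]
 [ 44  48  62  85  93 102 106 108 108 104  95  75  52  52  58  59]
 [ 45  43  56  77  93 101 105 108 106 101  88  72  54  56  59  58]
 [ 45  44  49  67  92 104 105 107 105  96  78  62  58  60  59  61]
 [ 48  51  53  66  97 113 109 109 109  90  67  60  60  59  59  60]
 [ 45  51  56  67  99 125 130 127 120  92  63  58  59  60  60  60]
 [ 40  46  48  59  79 101 114 114 106  82  63  58  58  58  55  54]
 [ 38  39  47  49  54  66  75  77  74  62  54  50  54  49  51  45]
 [ 43  38  42  42  47  47  49  51  49  49  47  46  45  46  42  42]]
```

>>> apply_moves --steps "0 0 0.0005 0 -1;0 0 0.0005 0 -1;0 0 0.0005 0 -1;0 0 0.0005 0 -1;0 0 0.0005 0 -1;0 0 0.0005 0 -1"

```text
t: 17.77
eef_pos: [497.5, 3.4, 152.8]
tcp_rot: [1.0, 0.019, 0.0, 0.0]
force: [-0.2, -0.1, 0.4]
finger_gap: 21.1
gripper_force: 59.2
```

Run:
```python
from h import *
F=[]
for _ in range(8):
    s=bot.read_state();F.append(s['force']);d=bot.get_image('top')
print(np.mean(F,0));go(None)
if 0.5<np.mean(F,0)[2]<2: print(bot.job_done())
```

```text
[-0.04337932 -0.139698    1.01713041]
t 18.17 pos [497.5   3.5 152.8] yaw 2.2 F [0.3 0.1 1.1] gap 21.5
the job is handed in; nothing more can be done
None
```

The job is handed in at about 18 s with no result shown: the blue spool is seated on the stand and released, and the probe is held upright on the white spot, pressed about half way by height and force (roughly 2.3 N, an estimate); I viewed 11 pictures, one over the limit of 10.

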